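Load the keyed canister into the leaning powder mixer and secure it

TASK

Load the taller of the two metal canisters into the small powder mixer: turn it so that the flat on its foot matches the flat in the leaning drive cup, and lower it in until it sits fully home. Then swing the hold-down arm back over the canister's lid as far as it goes. Leave the shorter canister and everything else on the bench where it stands, and do not force the cup round to meet the canister.

Things in the scene. Friction and masses are not known exactly. Their poses are not given: they have to be found in the camera images.
- canister_tall: The one to load: metal canister 118 mm tall, 0.3 to 0.6 kg, upright. Origin: centre of underside, z up its axis. Foot 38 mm tall, D-shaped: radius 36 mm, one flat 24 mm from the axis facing +x, 3 mm chamfer below. Round body of radius 28 mm from 38 to 100 mm up (grip here, any direction). Black fixed lid, radius 27.5, to 115 mm; a raised bar on it points to +x, over the flat.
- canister_short: Not to be used; leave it. Like canister_tall (same foot, origin and axes) but 90 mm tall: body from 38 to 72 mm, lid to 87 mm. Which of the two canisters stands left and which right changes.
- mixer: White box fixed to the bench, 170 (x) x 150 (y) x 58 mm high, controls on its front. Origin: centre of underside; x to its rear, y to its left, z up. A drive head leans from it 30 degrees from vertical toward its front (-x) and carries the drive cup. Uphill of the cup, 75 mm from the cup's axis and parallel to it, a 14 mm post carries the hold-down arm.
- cup_mouth (a point): Centre of the drive cup's mouth, in its rim plane; 135 mm above the bench. z points out along the leaning axis; x to the flat of the bore. Cup outer radius 48 mm; bore radius 38 mm, its flat 26 mm from the axis, 34 mm deep, mouth chamfered 5 mm. A canister fully home has its origin 34 mm below this point, with z along this z and x along this x.
- cup_flat (a point): Point on the cup's rim at the middle of its flat, 44 mm from the axis along +x of cup_mouth. The cup may stand at any angle within 1.3 rad of the flat being uphill; the geared drive holds it there (it gives only above 3 N m).
- hold_down (a joint): Angle of the hold-down arm about the post: 0 = fully in against its stop, its roller over the cup's centre; grows as it swings out to the mixer's left (+y), at most 2.4 rad. Stays where left; about 2 N at the knob moves it. Above the plane of the cup mouth its roller is at 87 mm, the arm (18 mm wide) at 92 to 100 mm: it cannot pass a canister that is not home.
- hold_down_knob (a point): Middle of the black round upright knob at the arm's free end: 22 mm in diameter, axis parallel to the cup's axis, standing from 104 to 140 mm above the plane of the cup's mouth (this point: 122 mm), 115 mm from the post's axis. z points out along the knob; -x points from post to knob. With the arm fully in, it lies 40 mm downhill (to the front) of the cup's axis.
- hold_down_pivot (a point): Point on the post's axis (about which the arm turns) at the same height as hold_down_knob; z along that axis, up and to the front.
- balance_a: Laboratory balance fixed between the left canister place and the mixer, with a glass beaker on its pan: obstacle. Origin: centre of underside; about 200 x 180 mm, 75 mm high, the beaker's rim and spatula up to 0.2 m above the bench.
- jar_square: bystander, leave it: square white plastic reagent jar with black cap, 71 x 71 x 123 mm. Origin at the centre of its underside.
- bottle_clear: bystander, leave it: clear glass bottle with an orange-brown cap, 60 mm across, 116 mm tall. Origin at the centre of its underside.
- bottle_dark: bystander, leave it: dark brown bottle with a black cap, 67 mm across, 129 mm tall. Origin at the centre of its underside.
- bottle_white: bystander, leave it: round white plastic bottle with a grey-blue cap, 64 mm across, 122 mm tall. Origin at the centre of its underside.
- scoop: bystander, leave it: white plastic scoop lying on the bench, 135 mm long, 21 mm wide, 6 mm thick. Origin at the centre of its underside.
- boat: bystander, leave it: white square weighing boat, 63 x 63 x 14 mm. Origin at the centre of its underside.

How it is judged:
On the way:
1. the tall canister sits fully home in the drive cup, flat to flat, with the hold-down arm still swung out (z of canister_tall in the frame of cup_mouth between -0.0375 and -0.0305 m and x of canister_tall in the frame of cup_mouth between -0.004 and 0.004 m and y of canister_tall in the frame of cup_mouth between -0.004 and 0.004 m and angle between the z axis of canister_tall and the z axis of cup_mouth, either way round below 0.08 rad and angle between the x axis of canister_tall and the x axis of cup_mouth, either way round below 0.12 rad and value of joint hold_down above 0.8 rad), for 0.2 s.
At the end, for the whole second after the job is handed in: The tall canister is home in the drive cup (its origin within 4 mm of the axis and 34 mm, +/-3.5 mm, below the mouth; axis within 0.08 rad and flat within 0.12 rad of the cup's), at rest, and the hold-down arm is swung in to less than 0.07 rad from its stop (z of canister_tall in the frame of cup_mouth between -0.0375 and -0.0305 m and x of canister_tall in the frame of cup_mouth between -0.004 and 0.004 m and y of canister_tall in the frame of cup_mouth between -0.004 and 0.004 m and angle between the z axis of canister_tall and the z axis of cup_mouth, either way round below 0.08 rad and angle between the x axis of canister_tall and the x axis of cup_mouth, either way round below 0.12 rad and value of joint hold_down below 0.07 rad and linear speed of canister_tall below 0.02 m/s); the robot touches nothing.
It fails at once if a bystander or the short canister is shifted by more than 30 mm or knocked over (distance of any of jar_square, bottle_clear, bottle_dark, bottle_white, scoop, boat, canister_short from where it was at the start of the episode above 0.03 m or angle between any of jar_square, bottle_clear, bottle_dark, bottle_white, scoop, boat, canister_short's own z axis and vertical above 0.35 rad).
It fails at once if the cup is forced round by more than about 10 degrees (distance of cup_flat from where it was at the start of the episode above 0.008 m).
It also fails if it takes over 67 s, if anything falls off the work surface, if the arm or the gripper's body presses on something with over 40 N, if the wrist force passes 120 N, or if a joint passes its speed limit or range.

ROBOT

A 7-joint arm with a two-finger parallel gripper is mounted at the origin on a cart in front of the work surface, level with it; the furniture and walls round the work are solid. World frame = base frame: x ahead of the robot, y to its left, z up, the work surface at z = 0. Lengths are in m, angles in rad, forces in N, time in s.
With the tool pointing down it reaches from about 0.425 to 0.95 m from the base axis. Payload 16.7 kg.
Tool frame: the origin (TCP) lies midway between the tips of the shut fingers; the grasp point (between the pads) lies 19 mm behind it; z points along the fingers, y is the line along which they close (so a half turn about z gives the same grasp; the last joint's range is limited). The gripper opens to 94 mm and grips with 3 to 60 N. Pads are 16 mm wide; open, the fingers measure 119 mm over their backs; the gripper's body (75 mm by 177 mm) begins 78 mm behind the grasp point.
Start: joints at [1.014, 0.426, 0.074, 1.606, -0.034, 1.111, -0.067], TCP at [0.267, -0.62, 0.205] pointing down, gripper open.
Joint ranges: [-2.85, 2.85], [-0.5, 2.14], [-1.23, 1.37], [0.21, 2.46], [-1.02, 4.16], [0.16, 2.05], [-2.73, 2.73]. Speed limits (rad/s): [1.89, 1.89, 2.39, 2.39, 3.01, 3.01, 3.01].

INTERFACE

Orientations are given as a unit quaternion [w, x, y, z].
In Python, from workcell import arm gives the robot as it stands.
- The arm moves only by the shell command python3 jog.py 'ROWS' [FORCE]. ROWS is rows parted by semicolons, their numbers by spaces, 1 to 20 of them, each of 7 numbers: dx, dy, dz in m, then a rotation vector rx, ry, rz in rad, then the finger opening in m; each row shifts and turns the commanded pose from where the row before left it, along the tool's axes as they then stand; what a row does not reach is not made up. A row lasts 1/12 s, in which the tool goes at most 0.0417 m and 0.125 rad, less where a joint would pass 70% of its speed; a pose out of reach is approached as far as the arm can. The fingers move at their own pace and stop on an object; FORCE is the grip in N (left out, the last holds). Time passes only in rows, so rows that do not move let the fingers close. It prints the time, the measured TCP pose, the force, the opening and the grip force at its end.
- arm.sense(): the state, without advancing time (a new reading comes with each control period).
- arm.snapshot(name): name is "scene" or "side" or "wrist"; returns the picture (384x512x3 uint8, blue, green, red); there is no depth.
- arm.camera_model(name): a dict with "mtx" (3x3 intrinsics, pixels), "k1" (the pictures are not rectified: a ray, as slopes to the right and down, at radius r is drawn at 1 + k1 r^2 times it, then the intrinsics apply), "R" (3x3) and "t" (3): a world point X has camera coordinates R X + t. Camera axes: x right, y down, z forward; pixel columns grow to the right and rows downward; lengths in m; the calibration is good to about 2 mm. A picture is of the moment at which its call begins: read the wrist's pose just before it. camera_model takes no time and is no camera call; for the wrist camera it gives the pose at the moment of the call.
- arm.sign_off(): hands the job in; it is judged then, once.
The state is a dict: "time": time; "qpos": joint angles; "dq": joint speeds; "joint_torque": joint torques, N m; "tool_pos": TCP position; "eef_rot": TCP orientation; "ft_force": force on the tool from outside, world axes, zero at the start; "ft_torque": the same for the moment, N m; "gripper_width": finger opening in m; "grasp_force": force on a finger pad.
Only numpy, scipy, OpenCV 4.12 (cv2) and the standard library are available. Lean on these libraries where they do the work, as an engineer would, in place of code of your own. Each camera call takes 0.05 s, during which the arm holds its last target. There are 200 camera calls.

## Working session

There is one attempt and no reset: what is moved stays moved. The work goes in short steps, Python scripts to look and compute and a shell command to move; the robot and the scene stay as the last step left them, time stands still between calls to the robot, and variables do not carry over. Pictures are saved under pics/ and viewed, at most 10 in all, crops included, and the job is handed in when it is done.

```bash
ls; mkdir -p pics; python3 - <<'E'
from workcell import arm
import cv2,numpy as np
for n in ("scene","side"):
    cv2.imwrite(f"pics/{n}0.png",cv2.resize(arm.snapshot(n),(800,600),interpolation=cv2.INTER_CUBIC))
    c=arm.camera_model(n);print(n,c["mtx"].round(1).tolist() if hasattr(c["mtx"],'round') else c["mtx"],c["k1"],(-np.array(c["R"]).T@np.array(c["t"])).round(3),np.array(c["R"]).round(2).tolist())
s=arm.sense();print(s)
E
```

```text
jog.py
pics
workcell.py
scene [[414.2, 0.0, 260.1], [0.0, 414.2, 188.2], [0.0, 0.0, 1.0]] -0.025847192938607388 [-0.265 -0.911  0.972] [[0.69, -0.73, -0.0], [-0.44, -0.41, -0.8], [0.58, 0.55, -0.6]]
side [[474.6, 0.0, 254.5], [0.0, 474.6, 188.5], [0.0, 0.0, 1.0]] 0.06638948676160865 [-0.573 -0.69   0.939] [[0.43, -0.9, 0.02], [-0.47, -0.24, -0.85], [0.77, 0.36, -0.53]]
{'time': 0.1, 'qpos': array([ 1.01449636,  0.42669009,  0.07385441,  1.60648956, -0.03411278,
        1.1108054 , -0.0670899 ]), 'dq': array([-0.00031514, -0.00022178,  0.00153068, -0.00288432,  0.00187252,
        0.00051145, -0.00022547]), 'joint_torque': array([ 7.98514404e-03, -9.37477899e+01,  3.67659286e+00, -4.55044699e+01,
       -4.85123741e-02,  1.67639478e-02,  1.99493743e-04]), 'tool_pos': array([ 0.26691163, -0.61958183,  0.2048555 ]), 'eef_rot': array([-5.46761997e-04,  9.79387997e-01,  2.01987202e-01, -1.48346247e-04]), 'ft_force': array([-0.20950021, -0.37481856,  0.48939624]), 'ft_torque': array([0.07834758, 0.00371834, 0.00503614]), 'grasp_force': 0.0, 'gripper_width': 0.09427744571991174}
```
View pics/scene0.png

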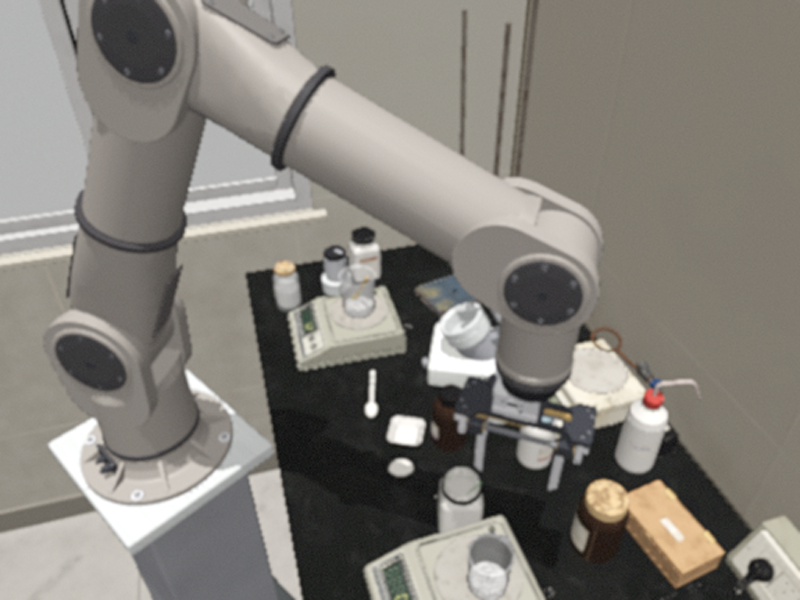

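View pics/side0.png

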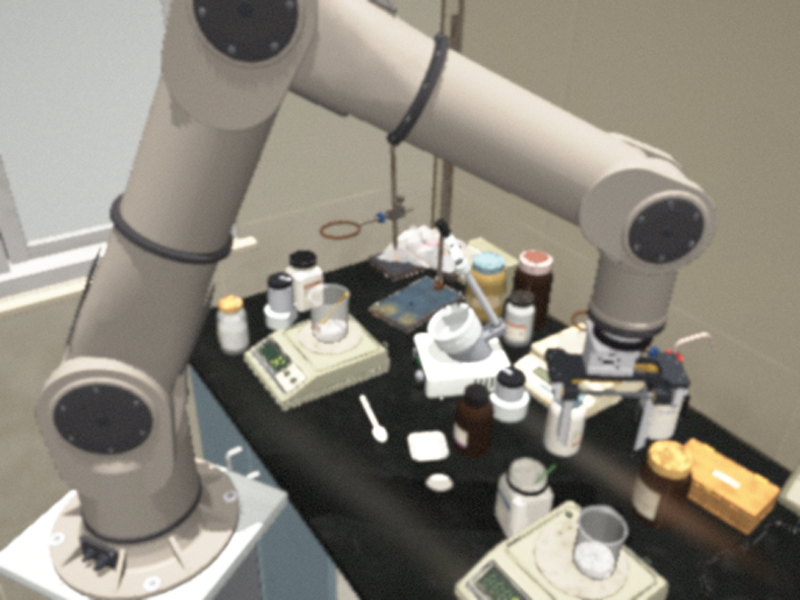

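The left canister is at about (280,300) in the side picture and the right one at (510,395). The mixer is at (460,350), with its arm swung out and the knob near (445,230). The next step is to enlarge these regions.

```bash
cat > h.py <<'E'
from workcell import arm
import cv2,numpy as np
from scipy.optimize import least_squares
from scipy.spatial.transform import Rotation as Ro
def cam(n):
    c=arm.camera_model(n); return [np.array(c[k],float) for k in("mtx","R","t")]+[c["k1"]]
def proj(c,X):
    K,R,t,k=c; p=np.atleast_2d(X)@R.T+t; s=p[:,:2]/p[:,2:]; s=s*(1+k*(s**2).sum(1,keepdims=True))
    return s@K[:2,:2].T+K[:2,2]
def ray(c,uv):
    K,R,t,k=c; d=(np.array(uv,float)-K[:2,2])/np.diag(K)[:2]; s=d.copy()
    for _ in range(20): s=d/(1+k*(s@s))
    v=R.T@np.r_[s,1]; return -R.T@t, v/np.linalg.norm(v)
def onz(c,uv,z):
    o,v=ray(c,uv); return o+v*(z-o[2])/v[2]
def tri(obs):
    A=np.zeros((3,3));b=np.zeros(3)
    for c,uv in obs:
        o,v=ray(c,uv);P=np.eye(3)-np.outer(v,v);A+=P;b+=P@o
    X=np.linalg.solve(A,b); return X,[np.linalg.norm(proj(c,X)[0]-uv) for c,uv in obs]
def crop(im,x0,y0,x1,y1,s,name):
    cv2.imwrite(name,cv2.resize(im[y0:y1,x0:x1],None,fx=s,fy=s,interpolation=cv2.INTER_CUBIC))
E
python3 - <<'E'
from h import *
im=arm.snapshot("side"); np.save("side.npy",im)
crop(im,160,130,360,280,4,"pics/sidec.png")
im=arm.snapshot("scene"); np.save("scene.npy",im)
crop(im,160,135,360,285,4,"pics/scenec.png")
E
```

View pics/sidec.png

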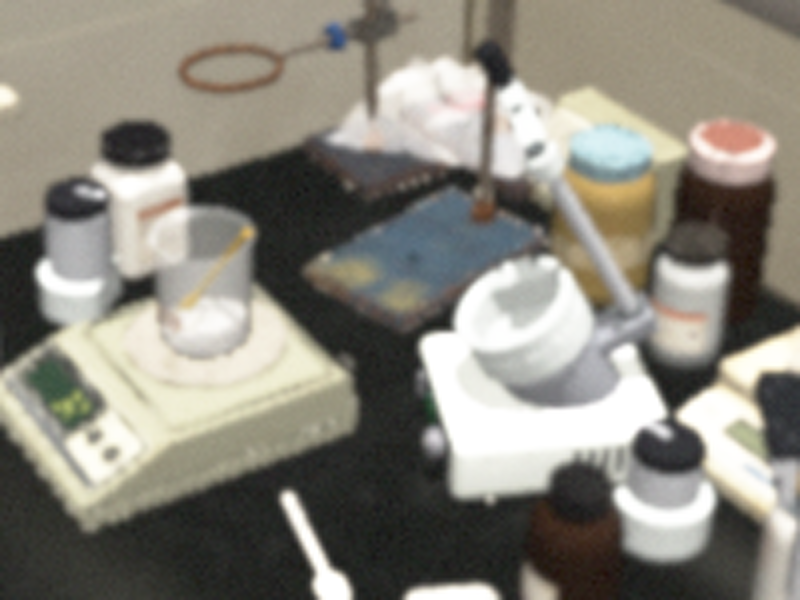

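View pics/scenec.png

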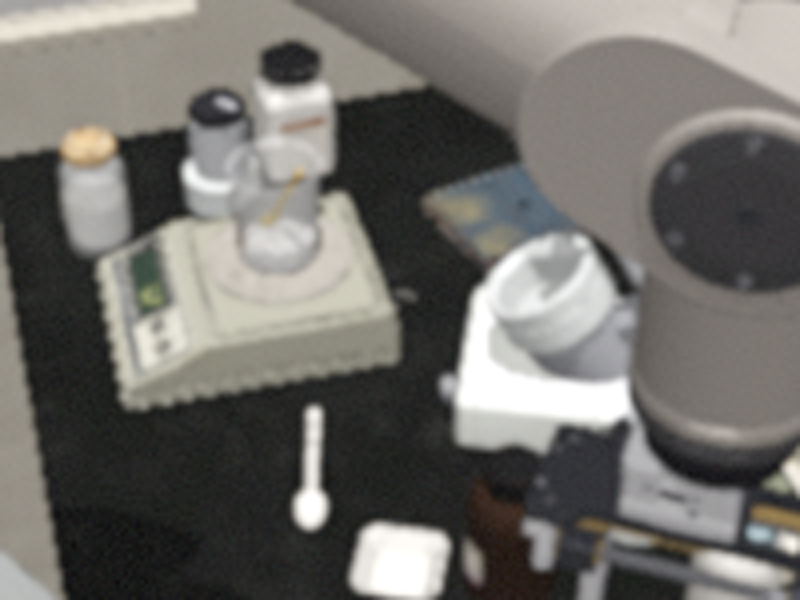

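The taller canister is the left one: in the side crop its lid is at about (80,190) with the bar toward (90,188). The mixer's near top corners are at about (420,338) and (452,445), and the cup mouth at about (523,310). The knob is at (495,62).

```bash
python3 - <<'E'
from h import *
s=cam("side");c=cam("scene")
S=lambda x,y:(160+x/4-.4,130+y/4-.4); C=lambda x,y:(160+x/4-.4,135+y/4-.4)
print("lid",onz(s,S(80,190),.115),onz(c,C(218,103),.115),tri([(s,S(80,190)),(c,C(218,103))]))
print("short",onz(s,S(668,440),.087))
print("short if tall",onz(s,S(668,440),.115), onz(s,S(663,545),0.0))
for n,p in dict(FL=(420,338),FR=(452,445),RR=(662,415)).items(): print(n,onz(s,S(*p),.058))
print("bot FR",onz(s,S(455,497),0))
print("cup",onz(s,S(523,310),.135),onz(c,C(550,282),.135),tri([(s,S(523,310)),(c,C(550,282))]))
for n,p in dict(jar=(135,135),bottle=(690,240),dark=(583,480)).items(): print(n,onz(s,S(*p),.123))
print("clear",onz(c,C(88,143),.116))
print("bal corners",[onz(s,S(*p),.0)[:2].round(3) for p in((90,525),(350,430))], "beaker top",onz(s,S(207,225),.17))
for z in(.2,.25,.3): print("knob",z,onz(s,S(495,62),z))
for n in("scene","side","wrist"): pass
w=cam("wrist"); st=arm.sense(); q=st["eef_rot"]; RT=Ro.from_quat(np.r_[q[1:],q[0]]).as_matrix()
print("T",RT.round(3),"wrist cam in tool",RT.T@(-w[1].T@w[2]-st["tool_pos"]),(w[1]@RT).round(2),w[0],w[3])
E
```

```text
lid [0.57688507 0.12256454 0.115     ] [0.57175728 0.12118656 0.115     ] (array([0.56660955, 0.11500532, 0.12135686]), [np.float64(0.2957747957427905), np.float64(0.26417128430565534)])
short [ 0.51249139 -0.42261963  0.087     ]
short if tall [ 0.47682991 -0.43138859  0.115     ] [ 0.50070149 -0.43160932  0.        ]
FL [ 0.58511821 -0.19249545  0.058     ]
FR [ 0.46959043 -0.27143593  0.058     ]
RR [ 0.57694111 -0.39973768  0.058     ]
bot FR [ 4.80613881e-01 -2.71689483e-01 -1.11022302e-16]
cup [ 0.55321989 -0.28990071  0.135     ] [ 0.55862888 -0.29272435  0.135     ] (array([ 0.57079298, -0.28362288,  0.12254227]), [np.float64(0.03047142249261607), np.float64(0.028882009538031366)])
jar [0.66833895 0.12445156 0.123     ]
bottle [ 0.72721379 -0.36703434  0.123     ]
dark [ 0.39840225 -0.39636863  0.123     ]
clear [0.4450947  0.15695095 0.116     ]
bal corners [array([ 0.327, -0.041]), array([ 0.519, -0.163])] beaker top [ 0.50059802 -0.04667435  0.17      ]
knob 0.2 [ 0.80667651 -0.15770331  0.2       ]
knob 0.25 [ 0.71336939 -0.19366966  0.25      ]
knob 0.3 [ 0.62006228 -0.22963601  0.3       ]
T [[ 0.918  0.396 -0.   ]
 [ 0.396 -0.918  0.001]
 [-0.    -0.001 -1.   ]] wrist cam in tool [ 0.08411872 -0.00056367 -0.17892352] [[-0.    1.    0.  ]
 [-0.96 -0.   -0.29]
 [-0.29 -0.    0.96]] [[285.14090409   0.         251.45711433]
 [  0.         285.14090409 189.62413726]
 [  0.           0.           1.        ]] 0.002649608326063348
```

```bash
cat >> h.py <<'E'
def pose():
    s=arm.sense();q=s["eef_rot"];return np.array(s["tool_pos"]),Ro.from_quat(np.r_[q[1:],q[0]]).as_matrix(),s
def frame(zup,xdir):  # tool R: tool z = -zup, tool x along xdir
    z=-np.array(zup)/np.linalg.norm(zup);x=np.array(xdir,float);x-=z*(x@z);x/=np.linalg.norm(x);return np.c_[x,np.cross(z,x),z]
def legs(pts,Rt=None):
    p,R,s=pose()
    for q in pts:
        d=R.T@(np.array(q)-p);print("move",d.round(4),"rows>=%.1f"%(np.linalg.norm(d)/.0417));p=np.array(q)
    if Rt is not None:
        rv=Ro.from_matrix(R.T@Rt).as_rotvec();n=int(np.ceil(np.linalg.norm(rv)/.12));print("rot",rv.round(4),"rows",n,"each",(rv/n).round(4))
E
python3 - <<'E'
from h import *
ya=np.radians(-52);zc=np.array([-np.sin(np.pi/6)*np.cos(ya),-np.sin(np.pi/6)*np.sin(ya),np.cos(np.pi/6)])
c=np.array([.555,-.291,.135])
print(c+.12*zc)
legs([[.40,-.36,.40],c+.2*zc],frame(zc,[-np.cos(ya),-np.sin(ya),0]))
E
```

```text
[ 0.51806031 -0.24371935  0.23892305]
move [ 0.2249 -0.186  -0.1948] rows>=8.4
move [ 0.1443 -0.0987  0.0919] rows>=4.7
rot [-0.4776 -0.3687 -1.7801] rows 16 each [-0.0299 -0.023  -0.1113]
```

```bash
python3 jog.py '0.0225 -0.0186 -0.0195 0 0 0 0.094;0.0225 -0.0186 -0.0195 0 0 0 0.094;0.0225 -0.0186 -0.0195 0 0 0 0.094;0.0225 -0.0186 -0.0195 0 0 0 0.094;0.0225 -0.0186 -0.0195 0 0 0 0.094;0.0225 -0.0186 -0.0195 0 0 0 0.094;0.0225 -0.0186 -0.0195 0 0 0 0.094;0.0225 -0.0186 -0.0195 0 0 0 0.094;0.0225 -0.0186 -0.0195 0 0 0 0.094;0.0225 -0.0186 -0.0195 0 0 0 0.094' && python3 jog.py '0 0 0 -0.03 -0.023 -0.111 0.094;0 0 0 -0.03 -0.023 -0.111 0.094;0 0 0 -0.03 -0.023 -0.111 0.094;0 0 0 -0.03 -0.023 -0.111 0.094;0 0 0 -0.03 -0.023 -0.111 0.094;0 0 0 -0.03 -0.023 -0.111 0.094;0 0 0 -0.03 -0.023 -0.111 0.094;0 0 0 -0.03 -0.023 -0.111 0.094;0 0 0 -0.03 -0.023 -0.111 0.094;0 0 0 -0.03 -0.023 -0.111 0.094;0 0 0 -0.03 -0.023 -0.111 0.094;0 0 0 -0.03 -0.023 -0.111 0.094;0 0 0 -0.03 -0.023 -0.111 0.094;0 0 0 -0.03 -0.023 -0.111 0.094;0 0 0 -0.03 -0.023 -0.111 0.094;0 0 0 -0.03 -0.023 -0.111 0.094'; python3 - <<'E'
from h import *
ya=np.radians(-52);zc=np.array([-np.sin(np.pi/6)*np.cos(ya),-np.sin(np.pi/6)*np.sin(ya),np.cos(np.pi/6)])
c=np.array([.555,-.291,.135])
p,R,s=pose();print(s["qpos"].round(2),R.round(2).tolist())
legs([c+.15*zc],frame(zc,[-np.cos(ya),-np.sin(ya),0]))
E
```

```text
time: 1.03
tool_pos: [0.4004, -0.3586, 0.4015]
eef_rot: [0.0, 0.979, 0.202, -0.0]
ft_force: [0.5, -0.8, 0.4]
gripper_width: 0.0938
grasp_force: 0.0
time: 2.37
tool_pos: [0.4, -0.3598, 0.4005]
eef_rot: [0.235, 0.422, 0.868, -0.114]
ft_force: [0.7, -0.8, 0.3]
gripper_width: 0.0939
grasp_force: 0.0
[ 0.55 -0.23 -0.07  2.02  0.25  0.88  1.03] [[-0.53, 0.79, 0.31], [0.68, 0.62, -0.4], [-0.5, 0.0, -0.86]]
move [0.0972 0.1645 0.1005] rows>=5.2
rot [0.0019 0.0039 0.0016] rows 1 each [0.0019 0.0039 0.0016]
```

```bash
python3 jog.py '0.016 0.027 0.0167 0 0 0 0.094;0.016 0.027 0.0167 0 0 0 0.094;0.016 0.027 0.0167 0 0 0 0.094;0.016 0.027 0.0167 0 0 0 0.094;0.016 0.027 0.0167 0 0 0 0.094;0.016 0.027 0.0167 0 0 0 0.094;0 0 0 0 0 0 0.094'; python3 - <<'E'
from h import *
import pickle
w=cam("wrist");im=arm.snapshot("wrist");pickle.dump((w,im),open("w1.pkl","wb"))
cv2.imwrite("pics/w1.png",cv2.resize(im,(800,600),interpolation=cv2.INTER_CUBIC))
print(arm.sense()["qpos"].round(2))
E
```

```text
time: 2.95
tool_pos: [0.5098, -0.2302, 0.2619]
eef_rot: [0.232, 0.423, 0.869, -0.112]
ft_force: [-0.7, 1.3, -0.7]
gripper_width: 0.0941
grasp_force: 0.0
[ 0.46 -0.02 -0.39  2.14  0.57  0.74  0.36]
```

View pics/w1.png

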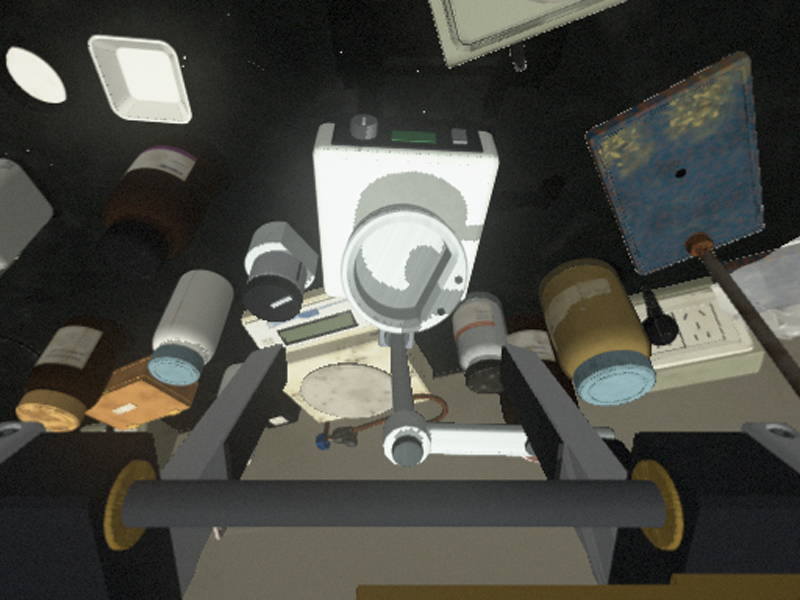

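The wrist view shows the cup mouth centred at about (406,270). The bore's flat is at the lower right, with rim dots at (459,280) and (441,313), so it is turned about 0.9 rad from uphill toward mixer-left. The post top is at (408,447), with the arm swung to the right.

```bash
python3 - <<'E'
from h import *
import pickle
w,im=pickle.load(open("w1.pkl","rb"))
crop(im,195,70,325,220-50,6,"pics/w1c.png") if 0 else crop(im,195,115,325,215,6,"pics/w1c.png")
E
```

```text
(no output)
```

View pics/w1c.png

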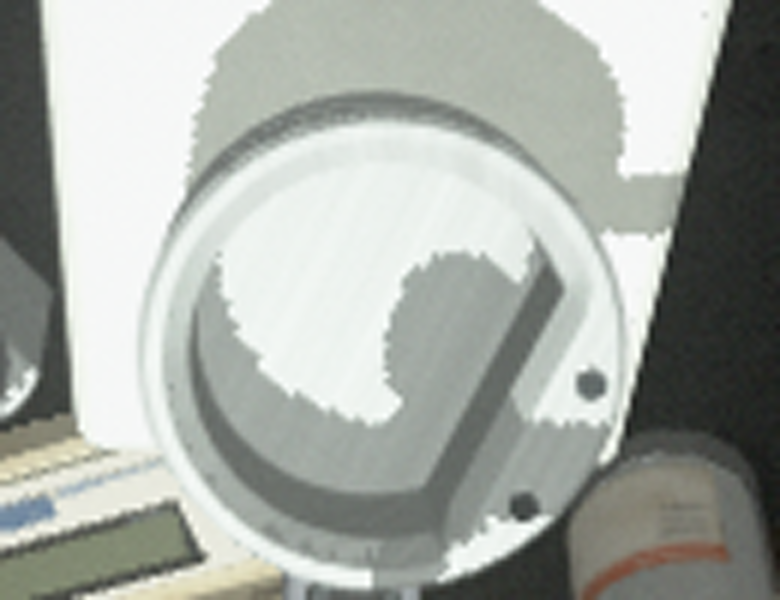

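```bash
cat > cup.py <<'E'
from h import *
import pickle
w,im=pickle.load(open("w1.pkl","rb"))
P=lambda x,y:np.array((195+(x+.5)/6-.5,115+(y+.5)/6-.5))
def axes(ya):
    zc=np.array([-.5*np.cos(ya),-.5*np.sin(ya),np.sqrt(.75)]);y=np.array([-np.sin(ya),np.cos(ya),0]);return np.cross(y,zc),y,zc
out=[P(*p) for p in((140,365),(622,360),(390,590),(160,460),(230,540),(608,440),(155,285),(600,270),(480,570))]
floor=[P(*p) for p in((430,490),(540,262),(485,375))]
top=[P(*p) for p in((585,300),(520,405),(455,515))]
dots=[P(591,384),P(524,506)]
L=[P(45,60),P(85,440)];Rr=[P(728,0),P(622,440)]
def onpl(uv,o,n):
    c,v=ray(w,uv);return c+v*((o-c)@n)/(v@n)
def res(a):
    x,y,ya,ph,e=a;o=np.array([x,y,.135]);u,l,zc=axes(ya);cx=np.cos(ph)*u+np.sin(ph)*l;cy=np.cross(zc,cx);r=[]
    for p in out:r.append(np.linalg.norm(onpl(p,o,zc)-o)-.048)
    for p in floor:
        b=o-.034*zc;r.append((onpl(p,b,zc)-b)@cx-.026)
    d=[(onpl(p,o,zc)-o) for p in dots]
    r+=[(d[0]+d[1])@cy/2,(d[0]-d[1])@cx/2]
    for p in L:r.append((onz(w,p,.058)-o)@l+.075-e)
    for p in Rr:r.append((onz(w,p,.058)-o)@l-.075-e)
    return np.array(r)*1000
if __name__=="__main__":
    s=least_squares(res,[.555,-.291,np.radians(-52),1,0],loss="soft_l1",x_scale=[.01,.01,.1,.1,.01])
    print(s.x,np.degrees(s.x[2]));print(res(s.x).round(1))
    x,y,ya,ph,e=s.x;o=np.array([x,y,.135]);u,l,zc=axes(ya);cx=np.cos(ph)*u+np.sin(ph)*l
    print("top edge at",[((onpl(p,o,zc)-o)@cx).round(4) for p in top],"dots",[((onpl(p,o,zc)-o)@cx).round(4) for p in dots])
    np.save("cup.npy",s.x)
    S=lambda x,y:(160+x/4-.4,130+y/4-.4)
    pv=o+.075*u
    print("post uv800 at h=0,.1,.122",[(proj(w,pv+h*zc)[0]*800/512).round(0) for h in(0,.1,.122)])
    for th in(1.2,1.4,1.6,1.8):
        k=pv+.122*zc+.115*(-np.cos(th)*u+np.sin(th)*l);a=pv+.1*zc+.04*(-np.cos(th)*u+np.sin(th)*l);print(th,k.round(3),"side crop",((proj(cam("side"),k)[0]-[160,130])*4).round(0),"w1",(proj(w,a)[0]*800/512).round(0))
E
python3 cup.py
```

```text
[ 5.56560922e-01 -2.77548700e-01 -9.28950938e-01  1.15125098e+00
 -4.26437475e-04] -53.224968104667845
[-1.3 -1.3 -0.8 -0.3 -0.9 -0.6 -2.  -2.6 -0.5  0.7 -0.4  0.1 -0.6  0.3
  3.1  1.4 -1.3 -4.6]
top edge at [np.float64(0.0302), np.float64(0.0282), np.float64(0.0267)] dots [np.float64(0.0389), np.float64(0.0383)]
post uv800 at h=0,.1,.122 [array([401., 365.]), array([406., 441.]), array([408., 466.])]
1.2 [ 0.623 -0.188  0.257] side crop [442.  97.] w1 [472. 420.]
1.4 [ 0.64  -0.199  0.268] side crop [465.  79.] w1 [475. 431.]
1.6 [ 0.653 -0.214  0.28 ] side crop [490.  63.] w1 [475. 443.]
1.8 [ 0.662 -0.232  0.291] side crop [517.  49.] w1 [472. 455.]
```

```bash
python3 - <<'E'
from cup import *
x,y,ya,ph,e=np.load("cup.npy");o=np.array([x,y,.135]);u,l,zc=axes(ya)
t=np.linspace(0,2*np.pi,60);ims=[]
for n,x0,y0 in(("side",260,180),("scene",265,180)):
    c=cam(n);I=np.load(n+".npy");I=cv2.resize(I[y0:y0+90,x0:x0+64],None,fx=6,fy=6,interpolation=cv2.INTER_CUBIC)
    def dr(pts,col):
        q=(proj(c,pts)-[x0,y0]+.5)*6-.5
        cv2.polylines(I,[np.int32(q*8)],True,col,1,cv2.LINE_AA,3)
    dr(o+.048*(np.outer(np.cos(t),u)+np.outer(np.sin(t),l)),(0,0,255))
    dr(o-[0,.010,0]+.048*(np.outer(np.cos(t),u)+np.outer(np.sin(t),l)),(0,200,0))
    ims.append(I)
cv2.imwrite("pics/chk.png",np.hstack(ims))
E
```

```text
(no output)
```

View pics/chk.png

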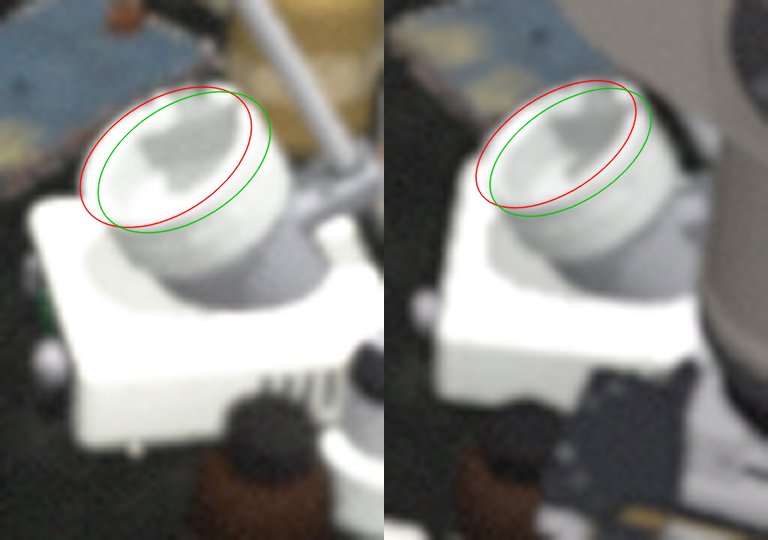

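The red model ellipse matches the cup rim in both views, so the cup pose is good. Next is the tall canister, tool vertical.

```bash
python3 - <<'E'
from h import *
a=np.radians(49)
legs([[.50,0.0,.40],[.575,.122,.30]],frame([0,0,1],[np.cos(a),np.sin(a),0]))
E
```

```text
move [ 0.0952  0.1363 -0.2122] rows>=6.5
move [0.0932 0.1342 0.0618] rows>=4.2
rot [0.3605 0.4358 1.3454] rows 13 each [0.0277 0.0335 0.1035]
```

```bash
python3 jog.py '0 0 -0.04 0 0 0 0.094;0 0 -0.04 0 0 0 0.094;0.019 0.0273 -0.0264 0 0 0 0.094;0.019 0.0273 -0.0264 0 0 0 0.094;0.019 0.0273 -0.0264 0 0 0 0.094;0.019 0.0273 -0.0264 0 0 0 0.094;0.019 0.0273 -0.0264 0 0 0 0.094' && python3 jog.py '0 0 0 0.0277 0.0335 0.1035 0.094;0 0 0 0.0277 0.0335 0.1035 0.094;0 0 0 0.0277 0.0335 0.1035 0.094;0 0 0 0.0277 0.0335 0.1035 0.094;0 0 0 0.0277 0.0335 0.1035 0.094;0 0 0 0.0277 0.0335 0.1035 0.094;0 0 0 0.0277 0.0335 0.1035 0.094;0 0 0 0.0277 0.0335 0.1035 0.094;0 0 0 0.0277 0.0335 0.1035 0.094;0 0 0 0.0277 0.0335 0.1035 0.094;0 0 0 0.0277 0.0335 0.1035 0.094;0 0 0 0.0277 0.0335 0.1035 0.094;0 0 0 0.0277 0.0335 0.1035 0.094' >/dev/null; python3 - <<'E'
from h import *
a=np.radians(49);print(pose()[0],pose()[2]["qpos"].round(2))
legs([[.575,.122,.29]],frame([0,0,1],[np.cos(a),np.sin(a),0]))
E
```

```text
time: 3.58
tool_pos: [0.4992, -0.0048, 0.4027]
eef_rot: [0.235, 0.425, 0.867, -0.113]
ft_force: [0.8, 0.1, -0.0]
gripper_width: 0.0939
grasp_force: 0.0
[ 0.49994456 -0.00657405  0.40152557] [ 0.44  0.04 -0.57  1.68  0.02  1.42 -0.86]
move [ 0.1456 -0.0294  0.112 ] rows>=4.5
rot [ 0.0031 -0.0036 -0.0091] rows 1 each [ 0.0031 -0.0036 -0.0091]
```

```bash
python3 jog.py '0.0291 -0.0059 0.0224 0 0 0 0.094;0.0291 -0.0059 0.0224 0 0 0 0.094;0.0291 -0.0059 0.0224 0 0 0 0.094;0.0291 -0.0059 0.0224 0 0 0 0.094;0.0291 -0.0059 0.0224 0.003 -0.004 -0.009 0.094;0 0 0 0 0 0 0.094;0 0 0 0 0 0 0.094'; python3 - <<'E'
from h import *
import pickle
w=cam("wrist");im=arm.snapshot("wrist");pickle.dump((w,im),open("w2.pkl","wb"))
q=proj(w,[[.575,.122,.118]])[0];print(q)
x0=int(np.clip(q[0]-80,0,352));y0=int(np.clip(q[1]-60,0,264));print(x0,y0)
crop(im,x0,y0,x0+160,y0+120,5,"pics/w2.png")
E
```

```text
time: 5.25
tool_pos: [0.5737, 0.1233, 0.2878]
eef_rot: [0.0, 0.908, 0.418, -0.002]
ft_force: [0.2, -1.0, 0.1]
gripper_width: 0.0938
grasp_force: 0.0
[253.77394132 173.58066085]
173 113
```

View pics/w2.png

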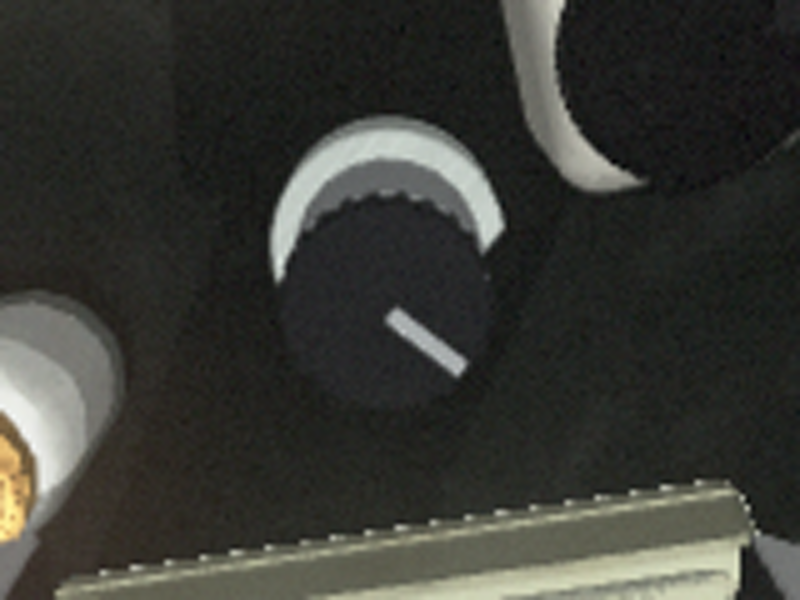

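The lid centre is at about (386,303) in this crop, and the bar runs from (392,314) to (462,369).

```bash
python3 - <<'E'
from h import *
import pickle
w,im=pickle.load(open("w2.pkl","rb"))
P=lambda x,y:(173+(x+.5)/5-.5,113+(y+.5)/5-.5)
c=onz(w,P(386,303),.115);a,b=onz(w,P(392,314),.118),onz(w,P(462,369),.118)
d=b-a;psi=np.arctan2(d[1],d[0]);d2=b-c
print("c",c,"bar",a,b,"psi",psi,np.degrees(psi),np.degrees(np.arctan2(d2[1],d2[0])))
L,R_,B=[onz(w,P(*p),.115) for p in((280,303),(492,303),(386,410))];print(np.linalg.norm(L-c),np.linalg.norm(R_-c),np.linalg.norm(B-c))
# foot circle outer (z=.038) arc
pts=np.array([onz(w,P(*p),.038)[:2] for p in((270,235),(385,118),(300,165),(460,145),(503,215))])
s=least_squares(lambda q:np.linalg.norm(pts-q,axis=1)-.036,c[:2]);print("foot",s.x,s.fun)
f=pts[-1]; 
ph=np.load("cup.npy")[3];yw=psi+np.pi-ph;print("tool yaw",np.degrees(yw))
g=(c[:2]+s.x)/2;print(g)
legs([[*g,.16],[*g,.057]],frame([0,0,1],[np.cos(yw),np.sin(yw),0]))
E
```

```text
c [0.57103976 0.12508043 0.115     ] bar [0.57082278 0.1224823  0.118     ] [0.57495638 0.09994524 0.118     ] psi -1.3893991401953771 -79.60670679230049 -81.14327940922338
0.02684231421465943 0.02683663891518536 0.02847919915670678
foot [0.57184896 0.12560423] [ 0.00014817  0.00082044 -0.00095034 -0.00012542 -0.00048621]
tool yaw 34.43147115459031
[0.57144436 0.12534233]
move [ 0.0011 -0.004   0.1289] rows>=3.1
move [ 3.00e-04 -1.00e-04  1.03e-01] rows>=2.5
rot [0.0009 0.0031 0.26  ] rows 3 each [0.0003 0.001  0.0867]
```

```bash
python3 jog.py '0.0011 -0.004 0.03 0 0 0 0.094;0 0 0.03 0 0 0.0867 0.094;0 0 0.03 0 0 0.0867 0.094;0 0 0.039 0 0.003 0.0867 0.094;0 0 0 0 0 0 0.094' ; python3 - <<'E'
from h import *
a=np.radians(34.43)
legs([[.57144,.12534,.057]],frame([0,0,1],[np.cos(a),np.sin(a),0]))
E
```

```text
time: 5.72
tool_pos: [0.569, 0.1227, 0.1555]
eef_rot: [0.001, 0.956, 0.293, -0.003]
ft_force: [-1.2, -0.1, -1.7]
gripper_width: 0.0941
grasp_force: 0.0
move [ 0.0041 -0.0009  0.0984] rows>=2.4
rot [ 0.0004  0.0054 -0.0071] rows 1 each [ 0.0004  0.0054 -0.0071]
```

```bash
python3 jog.py '0.001 0 0.02 0 0 0 0.094;0.001 0 0.02 0 0 0 0.094;0 0 0.02 0 0 0 0.094;0 0 0.02 0 0 0 0.094;0 0 0.018 0 0 0 0.094;0 0 0 0 0 0 0.094;0 0 0 0 0 0 0.094'; python3 - <<'E'
from h import *
a=np.radians(34.43)
legs([[.57144,.12534,.057]],frame([0,0,1],[np.cos(a),np.sin(a),0]))
E
```

```text
time: 6.3
tool_pos: [0.5742, 0.126, 0.0637]
eef_rot: [0.001, 0.955, 0.296, 0.001]
ft_force: [0.6, -0.0, -0.0]
gripper_width: 0.0946
grasp_force: 0.0
move [-0.0027 -0.001   0.0067] rows>=0.2
rot [ 0.0025 -0.0011  0.0004] rows 1 each [ 0.0025 -0.0011  0.0004]
```

```bash
python3 jog.py '-0.0027 -0.001 0.005 0 0 0 0.094;0 0 0 0 0 0 0.05;0 0 0 0 0 0 0.05;0 0 0 0 0 0 0.05;0 0 0 0 0 0 0.05;0 0 0 0 0 0 0.05;0 0 0 0 0 0 0.05;0 0 0 0 0 0 0.05' 40; python3 -c "
from h import *
import pickle
w=cam('wrist');im=arm.snapshot('wrist');pickle.dump((w,im),open('w3.pkl','wb'));p,R,s=pose();print(p,R.round(3).tolist())
q=proj(w,[[.5714,.1253,.118],[.575,.10,.118]]);print(q)"
```

```text
time: 6.97
tool_pos: [0.5708, 0.126, 0.057]
eef_rot: [0.001, 0.955, 0.296, 0.001]
ft_force: [-0.3, -0.9, 3.3]
gripper_width: 0.0557
grasp_force: 40.0
[0.57076891 0.12594123 0.05699076] [[0.825, 0.565, 0.002], [0.565, -0.825, -0.001], [0.001, 0.002, -1.0]]
[[255.20578644 286.34369814]
 [301.68394809 306.07227242]]
```

```bash
python3 - <<'E'
from h import *
import pickle
w,im=pickle.load(open("w3.pkl","rb"))
g=cv2.cvtColor(im,cv2.COLOR_BGR2GRAY)
m=np.zeros_like(g);m[255:345,215:350]=1
b=((g>110)&(m>0)).astype(np.uint8)
n,l,st,ce=cv2.connectedComponentsWithStats(b)
for i in range(1,n):
    if st[i,4]>60:
        ys,xs=np.where(l==i);r=cv2.minAreaRect(np.c_[xs,ys].astype(np.float32));q=cv2.boxPoints(r)
        W=np.array([onz(w,p,.118) for p in q]);print(st[i],r,W.round(4)[:,:2].tolist())
print(g[250:350:8,215:350:8])
E
```

```text
[ 308  255   36   52 1265] ((327.1438293457031, 280.0683288574219), (55.65093231201172, 30.030960083007812), 80.72740173339844) [[0.5991, 0.1147], [0.6088, 0.1049], [0.5879, 0.0822], [0.5774, 0.0924]]
[252 284  58  23 573] ((280.6752014160156, 298.0353698730469), (58.82032012939453, 12.609700202941895), 17.417972564697266) [[0.566, 0.1242], [0.5726, 0.1266], [0.5799, 0.0982], [0.5733, 0.0955]]
[ 215  318  135   27 3341] ((282.0, 330.9999694824219), (133.99996948242188, 25.999996185302734), -0.0) [[0.5313, 0.1228], [0.545, 0.1315], [0.5827, 0.0762], [0.5702, 0.0658]]
[[ 55  58  58  51  56  56  56  54  53  53  42  44 159 157  45  44  46]
 [ 57  55  55  51  57  55  53  52  52  53  48  45 156 161 158  48  55]
 [ 53  53  55  52  51  53  55  51  53  53  52  52  92 157 158  44  61]
 [ 57  52  50  49  52  48  51  49  53  52  50  53  43 159 162 159  49]
 [ 50  53  51  52  54  58  52  53  53  49  51  52  39 156 157 159  55]
 [ 52  51  48  50  53 217 213 142  51  56  50  49  40 137 158 158 126]
 [ 53  54  55  55  52  56 124 224 223 191 122  45  45 136 158 159  42]
 [ 54  50  55  60  57  57  58  58  58 194 193 120  51 121 132 139  85]
 [ 99  95  96  98  95  99  99  99  98  97  97  98  99  95  96  98  94]
 [116 116 117 121 114 119 116 117 120 118 117 115 115 118 115 114 117]
 [122 121 124 123 125 123 126 123 124 129 127 124 124 123 123 120 123]
 [122 117 227  97 123 122 122 117 119 114 120 123 126 122 132 132  47]
 [143 125 123 123 123 124 123 125 121 120 119 119 223 232 134 135  42]]
```

```bash
python3 - <<'E'
from h import *
import pickle
w,im=pickle.load(open("w3.pkl","rb"))
g=cv2.cvtColor(im,cv2.COLOR_BGR2GRAY)
for r in range(282,309,2): print(r,g[r,248:314:2])
for th in(110,170):
    m=np.zeros_like(g);m[280:310,248:308]=1
    ys,xs=np.where((g>th)&(m>0)); W=np.array([onz(w,p,.118)[:2] for p in np.c_[xs,ys]])
    k=np.linalg.norm(W-W.mean(0),axis=1)<.02;W=W[k]
    v=np.linalg.svd(W-W.mean(0))[2][0];v*=-np.sign(v[1]);print(th,k.sum(),W.mean(0),np.degrees(np.arctan2(v[1],v[0])),((W-W.mean(0))@v).min(),((W-W.mean(0))@v).max())
E
```

```text
282 [50 54 51 49 54 51 54 56 52 53 49 53 51 51 52 50 51 52 53 51 54 53 49 53
 51 52 54 52 50 43 47 42 41]
284 [ 52  47  50  69 127 108  66  55  52  56  55  53  50  52  50  54  49  55
  55  54  53  53  52  52  51  47  51  53  51  46  41  41  39]
286 [ 53  51  48 127 153 147 144 133 105  52  55  55  50  50  52  56  48  54
  52  54  54  54  51  53  51  54  52  52  50  45  40  43  41]
288 [ 51  51  70 151 214 210 189 162 146 139 133  64  54  51  54  57  57  54
  51  50  55  53  55  53  50  53  54  49  47  51  41  41  44]
290 [ 52  53  92 200 223 225 221 216 208 182 156 144 139 107  69  51  52  52
  52  53  51  50  52  56  56  49  49  54  54  44  41  41  40]
292 [ 47  51 108 215 224 224 223 222 223 220 215 203 177 149 146 130 103  51
  55  54  53  56  52  54  54  54  53  53  44  43  43  42  43]
294 [ 50  51  67 213 225 223 224 223 223 223 223 224 218 211 197 166 146 139
 129  69  53  55  51  50  55  54  53  55  46  44  43  43  42]
296 [ 54  46  51  53  87 143 221 224 224 224 224 225 224 223 222 218 209 186
 156 144 135 124  65  55  54  54  53  50  42  42  44  45  41]
298 [ 53  52  53  52 
[... 265 characters left out ...]
  50  53  57  51  52  54  50  53  52  48  56  85 124 218 227 225 226
 225 224 225 223 222 218 209 188  55 106 152 124 122  45  39]
304 [ 54  55  50  54  56  53  53  53  54  54  55  54  49  54  60  90 170 223
 225 224 226 223 223 224 222 172 122 121 124 121 122  42  39]
306 [ 55  57  56  58  60  59  60  59  61  57  60  57  62  55  56  56  58  64
 108 179 196 199 195 195 192 112 118 121 120 121 118  52  49]
308 [74 75 70 72 70 75 72 70 73 73 78 72 75 77 72 74 73 70 74 74 74 72 71 72
 77 70 70 73 70 72 71 74 73]
110 563 [0.57246594 0.11321789] -76.60955608846044 -0.01265852139577865 0.015872752231460518
170 384 [0.57166459 0.11386174] -77.61948511335005 -0.01123118428590086 0.015180581759719857
```

```bash
cat > goal.py <<'E'
from cup import *
def goal(h,dphi=0):
    x,y,ya,ph,e=np.load("cup.npy");o=np.array([x,y,.135]);u,l,zc=axes(ya);cx=np.cos(ph)*u+np.sin(ph)*l
    tx=Ro.from_rotvec(zc*(np.radians(112.2)+dphi)).apply(cx)
    return o+(.057+h)*zc,frame(zc,tx)   # h: canister origin above mouth
E
python3 - <<'E'
from goal import *
w,im=pickle.load(open("w3.pkl","rb"))
for a,b in(((260,288),(297.5,302)),((259.5,296),(280,304))):
    d=onz(w,b,.118)-onz(w,a,.118);print(np.degrees(np.arctan2(d[1],d[0])))
p,R=goal(.12);print(p,goal(.02)[0],R.round(2).tolist())
legs([[.571,.126,.34],[.50,-.12,.40]],R)
E
```

```text
-79.10665471336887
-80.25277367004003
[ 0.50357822 -0.20666088  0.2882865 ] [ 0.53351195 -0.24671049  0.20168396] [[-0.49, 0.82, 0.3], [0.71, 0.58, -0.4], [-0.5, 0.02, -0.87]]
move [ 0.0004  0.0006 -0.283 ] rows>=6.8
move [-0.1975  0.163  -0.0598] rows>=6.3
rot [-0.4237 -0.3945 -1.5412] rows 14 each [-0.0303 -0.0282 -0.1101]
```

```bash
sed -i 's/112.2/114.0/' goal.py; python3 jog.py '0 0 -0.02 0 0 0 0.05;0 0 -0.037 0 0 0 0.05;0 0 -0.038 0 0 0 0.05;0 0 -0.038 0 0 0 0.05;0 0 -0.038 0 0 0 0.05;0 0 -0.038 0 0 0 0.05;0 0 -0.038 0 0 0 0.05;0 0 -0.036 0 0 0 0.05;-0.0247 0.0204 -0.0075 0 0 0 0.05;-0.0247 0.0204 -0.0075 0 0 0 0.05;-0.0247 0.0204 -0.0075 0 0 0 0.05;-0.0247 0.0204 -0.0075 0 0 0 0.05;-0.0247 0.0204 -0.0075 0 0 0 0.05;-0.0247 0.0204 -0.0075 0 0 0 0.05;-0.0247 0.0204 -0.0075 0 0 0 0.05;-0.0247 0.0204 -0.0075 0 0 0 0.05' ; python3 - <<'E'
from goal import *
p,R=goal(.12);legs([],R)
E
```

```text
time: 8.35
tool_pos: [0.4982, -0.121, 0.4]
eef_rot: [0.001, 0.955, 0.296, 0.0]
ft_force: [1.6, -0.5, -2.8]
gripper_width: 0.0551
grasp_force: 40.0
rot [-0.4203 -0.403  -1.5709] rows 14 each [-0.03   -0.0288 -0.1122]
```

```bash
python3 jog.py '0 0 0 -0.03 -0.0288 -0.1122 0.05;0 0 0 -0.03 -0.0288 -0.1122 0.05;0 0 0 -0.03 -0.0288 -0.1122 0.05;0 0 0 -0.03 -0.0288 -0.1122 0.05;0 0 0 -0.03 -0.0288 -0.1122 0.05;0 0 0 -0.03 -0.0288 -0.1122 0.05;0 0 0 -0.03 -0.0288 -0.1122 0.05;0 0 0 -0.03 -0.0288 -0.1122 0.05;0 0 0 -0.03 -0.0288 -0.1122 0.05;0 0 0 -0.03 -0.0288 -0.1122 0.05;0 0 0 -0.03 -0.0288 -0.1122 0.05;0 0 0 -0.03 -0.0288 -0.1122 0.05;0 0 0 -0.03 -0.0288 -0.1122 0.05;0 0 0 -0.03 -0.0288 -0.1122 0.05' ; python3 - <<'E'
from goal import *
p,R=goal(.08);legs([p],R)
E
```

```text
time: 9.52
tool_pos: [0.4989, -0.1193, 0.3994]
eef_rot: [0.232, 0.43, 0.865, -0.116]
ft_force: [-0.7, 0.9, -3.9]
gripper_width: 0.0558
grasp_force: 40.0
move [-0.0071 -0.0487  0.1726] rows>=4.3
rot [0.0008 0.001  0.0061] rows 1 each [0.0008 0.001  0.0061]
```

```bash
python3 jog.py '-0.0014 -0.0097 0.034 0 0 0.006 0.05;-0.0014 -0.0097 0.034 0 0 0 0.05;-0.0014 -0.0097 0.034 0 0 0 0.05;-0.0014 -0.0097 0.034 0 0 0 0.05;-0.0014 -0.0097 0.034 0 0 0 0.05;0 0 0 0 0 0 0.05;0 0 0 0 0 0 0.05;0 0 0 0 0 0 0.05' ; python3 - <<'E'
from goal import *
p,R=goal(.02);legs([p],R)
E
```

```text
time: 10.18
tool_pos: [0.5149, -0.2211, 0.2562]
eef_rot: [0.232, 0.436, 0.862, -0.115]
ft_force: [0.8, -0.2, -3.4]
gripper_width: 0.0556
grasp_force: 40.0
move [-0.0001 -0.0004  0.0631] rows>=1.5
rot [ 0.0001 -0.0001 -0.0063] rows 1 each [ 0.0001 -0.0001 -0.0063]
```

```bash
python3 jog.py '0 0 0.02 0 0 -0.006 0.05;0 0 0.02 0 0 0 0.05;0 0 0.02 0 0 0 0.05;0 0 0.008 0 0 0 0.05;0 0 0 0 0 0 0.05;0 0 0 0 0 0 0.05' ; python3 - <<'E'
from goal import *
p,R=goal(-.034);legs([p],R)
pc,Rc,s=pose()
x,y,ya,ph,e=np.load("cup.npy");o=np.array([x,y,.135]);u,l,zc=axes(ya)
org=pc+.057*Rc[:,2];print("h",(org-o)@zc)
t=np.linspace(0,2*np.pi,60);circ=lambda c,r:c+r*(np.outer(np.cos(t),u)+np.outer(np.sin(t),l))
ims=[]
for n,x0,y0 in(("side",255,165),("scene",255,165)):
    c=cam(n);im=arm.snapshot(n);I=cv2.resize(im[y0:y0+90,x0:x0+66],None,fx=6,fy=6,interpolation=cv2.INTER_CUBIC)
    for pts,col in((circ(o,.048),(0,0,255)),(circ(org+.115*zc,.0275),(0,200,0)),(circ(org+.038*zc,.036),(255,0,0))):
        cv2.polylines(I,[np.int32(((proj(c,pts)-[x0,y0]+.5)*6-.5)*8)],True,col,1,cv2.LINE_AA,3)
    ims.append(I)
cv2.imwrite("pics/chk2.png",np.hstack(ims))
E
```

```text
time: 10.68
tool_pos: [0.5355, -0.2483, 0.1982]
eef_rot: [0.232, 0.433, 0.863, -0.116]
ft_force: [0.4, -0.3, -3.6]
gripper_width: 0.0556
grasp_force: 40.0
move [ 0.0004 -0.0007  0.0497] rows>=1.2
rot [ 0.0007  0.0008 -0.0002] rows 1 each [ 0.0007  0.0008 -0.0002]
h 0.01572071703127753
```

View pics/chk2.png

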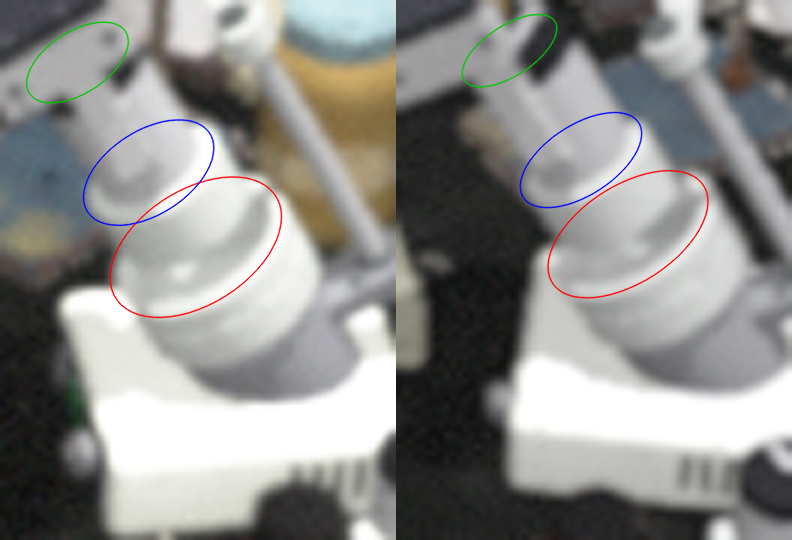

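The canister's foot is lined up over the mouth in both views, with matching small offsets. Inserting gently while watching the force.

```bash
python3 jog.py '0 0 0.006 0 0 0 0.05;0 0 0.006 0 0 0 0.05;0 0 0.004 0 0 0 0.05;0 0 0 0 0 0 0.05' ; python3 jog.py '0 0 0.003 0 0 0 0.05;0 0 0.003 0 0 0 0.05;0 0 0 0 0 0 0.05;0 0 0 0 0 0 0.05'; python3 -c "
from goal import *
p,R=goal(-.034);legs([p],R);print((pose()[1].T@pose()[2]['ft_force']).round(1))"
```

```text
time: 11.12
tool_pos: [0.5397, -0.2557, 0.1825]
eef_rot: [0.231, 0.433, 0.863, -0.116]
ft_force: [-0.4, 0.2, -2.9]
gripper_width: 0.0556
grasp_force: 40.0
time: 11.45
tool_pos: [0.5417, -0.2578, 0.178]
eef_rot: [0.231, 0.433, 0.863, -0.116]
ft_force: [0.8, 0.8, -4.0]
gripper_width: 0.0559
grasp_force: 40.0
move [0.0001 0.0001 0.0267] rows>=0.6
rot [-0.0002  0.0001 -0.0005] rows 1 each [-0.0002  0.0001 -0.0005]
[2.2 1.2 3.3]
```

```bash
for i in 1; do python3 jog.py '0 0 0.003 0 0 0 0.05;0 0 0.003 0 0 0 0.05;0 0 0 0 0 0 0.05'; done; python3 jog.py '0 0 0.003 0 0 0 0.05;0 0 0.003 0 0 0 0.05;0 0 0 0 0 0 0.05'; python3 -c "
from goal import *
p,R=goal(-.034);legs([p],R);print((pose()[1].T@pose()[2]['ft_force']).round(1))"
```

```text
time: 11.7
tool_pos: [0.5434, -0.2604, 0.1725]
eef_rot: [0.231, 0.433, 0.863, -0.116]
ft_force: [0.0, 0.6, -3.8]
gripper_width: 0.0556
grasp_force: 40.0
time: 11.95
tool_pos: [0.5452, -0.2628, 0.1672]
eef_rot: [0.231, 0.433, 0.863, -0.116]
ft_force: [0.1, 0.0, -3.7]
gripper_width: 0.0557
grasp_force: 40.0
move [-0.      0.0003  0.0142] rows>=0.3
rot [-0.0005 -0.     -0.0006] rows 1 each [-0.0005 -0.     -0.0006]
[1.8 0.1 3.2]
```

Nearly 20 mm in with no contact force; continuing to the floor.

```bash
python3 jog.py '0 0 0.003 0 0 0 0.05;0 0 0.003 0 0 0 0.05;0 0 0.003 0 0 0 0.05;0 0 0 0 0 0 0.05';python3 jog.py '0 0 0.002 0 0 0 0.05;0 0 0.0015 0 0 0 0.05;0 0 0 0 0 0 0.05;0 0 0 0 0 0 0.05'; python3 -c "
from goal import *
p,R=goal(-.034);legs([p],R);print((pose()[1].T@pose()[2]['ft_force']).round(1),pose()[2]['ft_torque'])"
```

```text
time: 12.28
tool_pos: [0.5479, -0.2664, 0.1594]
eef_rot: [0.231, 0.433, 0.863, -0.116]
ft_force: [-0.0, 0.4, -4.4]
gripper_width: 0.0557
grasp_force: 40.0
time: 12.62
tool_pos: [0.549, -0.2676, 0.157]
eef_rot: [0.232, 0.433, 0.863, -0.116]
ft_force: [-0.1, 0.9, -2.5]
gripper_width: 0.0557
grasp_force: 40.0
move [0.0002 0.0001 0.0023] rows>=0.1
rot [-0.0001  0.0004 -0.0005] rows 1 each [-0.0001  0.0004 -0.0005]
[1.9 0.5 1.8] [ 0.7449896   0.40421538 -0.01036619]
```

```bash
python3 jog.py '0 0 0.001 0 0 0 0.05;0 0 0.001 0 0 0 0.05;0 0 0 0 0 0 0.05;0 0 0 0 0 0 0.05';python3 jog.py '0 0 0.001 0 0 0 0.05;0 0 0.001 0 0 0 0.05;0 0 0 0 0 0 0.05;0 0 0 0 0 0 0.05'; python3 -c "
from goal import *
p,R=goal(-.034);legs([p],R);print((pose()[1].T@pose()[2]['ft_force']).round(1),pose()[2]['ft_torque'])"
```

```text
time: 12.95
tool_pos: [0.5496, -0.2684, 0.1553]
eef_rot: [0.232, 0.433, 0.863, -0.116]
ft_force: [-1.0, 0.3, -2.7]
gripper_width: 0.0558
grasp_force: 40.0
time: 13.28
tool_pos: [0.5507, -0.2687, 0.1547]
eef_rot: [0.232, 0.433, 0.863, -0.116]
ft_force: [-9.7, 9.5, 15.3]
gripper_width: 0.0555
grasp_force: 40.0
move [ 0.0007 -0.0006 -0.0007] rows>=0.0
rot [ 0.0006  0.0019 -0.0002] rows 1 each [ 0.0006  0.0019 -0.0002]
[  3.9  -2.  -20. ] [ 0.60327787  1.59491254 -0.58063487]
```

Axial contact of about 20 N at the nominal full depth: it is on the cup's floor. I'll relax the push and release.

```bash
python3 jog.py '0 0 -0.002 0 0 0 0.05;0 0 0 0 0 0 0.05;0 0 0 0 0 0 0.07;0 0 0 0 0 0 0.08;0 0 0 0 0 0 0.09;0 0 0 0 0 0 0.094;0 0 0 0 0 0 0.094;0 0 0 0 0 0 0.094'; python3 jog.py '0 0 -0.02 0 0 0 0.094;0 0 -0.03 0 0 0 0.094;0 0 -0.03 0 0 0 0.094;0 0 -0.03 0 0 0 0.094;0 0 0 0 0 0 0.094;0 0 0 0 0 0 0.094'; python3 - <<'E'
from goal import *
w=cam("wrist");im=arm.snapshot("wrist");pickle.dump((w,im),open("w4.pkl","wb"))
x,y,ya,ph,e=np.load("cup.npy");o=np.array([x,y,.135]);u,l,zc=axes(ya);cx=np.cos(ph)*u+np.sin(ph)*l
t=np.linspace(0,2*np.pi,60);circ=lambda c,r:c+r*(np.outer(np.cos(t),u)+np.outer(np.sin(t),l))
I=cv2.resize(im,(800,600),interpolation=cv2.INTER_CUBIC);k=800/512
def dr(pts,col,cl=True): cv2.polylines(I,[np.int32(((proj(w,pts)+.5)*k-.5)*8)],cl,col,1,cv2.LINE_AA,3)
dr(circ(o,.048),(0,0,255));dr(circ(o+.081*zc,.0275),(0,220,0));b=o+.084*zc;dr(np.array([b,b+.025*cx]),(0,220,255),False)
pv=o+.075*u;
for th in(1.4,1.6):
    kn=pv+.14*zc+.115*(-np.cos(th)*u+np.sin(th)*l);dr(circ(kn,.011),(255,0,0))
cv2.imwrite("pics/w4.png",I)
E
```

```text
time: 13.95
tool_pos: [0.5497, -0.2684, 0.1553]
eef_rot: [0.232, 0.433, 0.863, -0.116]
ft_force: [-0.7, -0.2, -0.0]
gripper_width: 0.0919
grasp_force: 0.0
time: 14.45
tool_pos: [0.5173, -0.2242, 0.2524]
eef_rot: [0.233, 0.433, 0.863, -0.116]
ft_force: [0.3, -1.1, -0.6]
gripper_width: 0.0938
grasp_force: 0.0
```

View pics/w4.png

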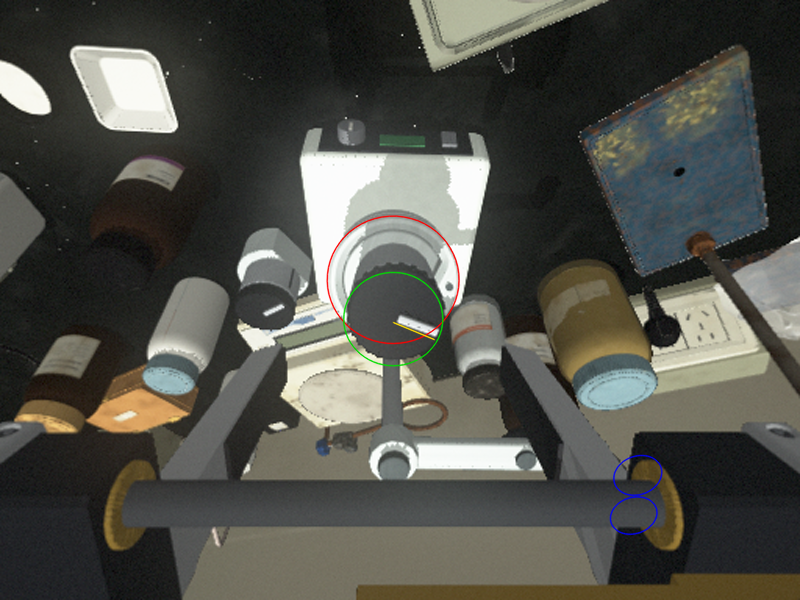

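All ten views are used. The canister sits in the cup with its bar along the flat (bar (398,318)→(440,335), parallel to the model). The arm is still swung out at θ≈1.6. Now I'll plan the knob approach.

```bash
cat >> goal.py <<'E'
def knob(th,h):  # TCP pose straddling the knob, tip h above mouth plane
    x,y,ya,ph,e=np.load("cup.npy");o=np.array([x,y,.135]);u,l,zc=axes(ya)
    r=-np.cos(th)*u+np.sin(th)*l
    return o+.075*u+h*zc+.115*r,frame(zc,r)
E
python3 - <<'E'
from goal import *
w,im=pickle.load(open("w4.pkl","rb"));s=cam("side")
rod,err=tri([(s,(160+483/4,130+210/4)),(w,(700*.64,245*.64))]);print("rod",rod,err)
rod2=tri([(s,(160+488/4,130+110/4)),(w,(760*.64,335*.64))]);print(rod2)
p,R=knob(1.62,.113);print(p)
for tx,ty,tz in((.084,0,-.18),(.04,.088,-.1),(-.04,.088,-.1),(.04,-.088,-.1),(.04,.088,-.2)):
    q=p+R@[tx,ty,tz];print((tx,ty,tz),q.round(3),"rod dist xy",np.hypot(*(q-rod)[:2]).round(3))
x,y,ya,ph,e=np.load("cup.npy");o=np.array([x,y,.135]);u,l,zc=axes(ya)
for th in(1.5,1.6,1.7):
    r=-np.cos(th)*u+np.sin(th)*l;print(th,"roller uv",(proj(w,o+.075*u+.1*zc+.075*r)[0]/.64).round(0))
print("post",(proj(w,o+.075*u+.1*zc)[0]/.64).round(0))
p2,_=knob(1.62,.2)
legs([p2],R);print(arm.sense()["qpos"].round(2))
E
```

```text
rod [ 0.83975044 -0.14275831  0.02517349] [np.float64(0.41097856531359783), np.float64(0.9905748712253292)]
(array([ 0.8340515 , -0.14501274,  0.13678668]), [np.float64(0.3786645432598918), np.float64(1.1948681350307961)])
[ 0.65655602 -0.2194779   0.27318894]
(0.084, 0, -0.18) [ 0.672 -0.1    0.431] rod dist xy 0.173
(0.04, 0.088, -0.1) [ 0.702 -0.22   0.405] rod dist xy 0.158
(-0.04, 0.088, -0.1) [ 0.636 -0.266  0.403] rod dist xy 0.238
(0.04, -0.088, -0.1) [ 0.618 -0.093  0.317] rod dist xy 0.228
(0.04, 0.088, -0.2) [ 0.672 -0.18   0.491] rod dist xy 0.172
1.5 roller uv [527. 448.]
1.6 roller uv [526. 460.]
1.7 roller uv [524. 471.]
post [393. 457.]
move [-0.08    0.1151 -0.0663] rows>=3.7
rot [1.5000e-03 1.1000e-03 1.6185e+00] rows 14 each [1.000e-04 1.000e-04 1.156e-01]
[ 0.51  0.02 -0.47  2.13  0.63  0.74  0.26]
```

```bash
python3 jog.py '0 0 -0.034 0 0 0 0.07;0 0 -0.034 0 0 0 0.07;0 0 0 0 0 0.1156 0.07;0 0 0 0 0 0.1156 0.07;0 0 0 0 0 0.1156 0.07;0 0 0 0 0 0.1156 0.07;0 0 0 0 0 0.1156 0.07;0 0 0 0 0 0.1156 0.07;0 0 0 0 0 0.1156 0.07;0 0 0 0 0 0.1156 0.07;0 0 0 0 0 0.1156 0.07;0 0 0 0 0 0.1156 0.07;0 0 0 0 0 0.1156 0.07;0 0 0 0 0 0.1156 0.07;0 0 0 0 0 0.1156 0.07;0 0 0 0 0 0.1156 0.07;0 0 0 0 0 0 0.07'; python3 - <<'E'
from goal import *
p2,R=knob(1.61,.2);legs([p2],R);print(arm.sense()["qpos"].round(2))
E
```

```text
time: 15.92
tool_pos: [0.4961, -0.1977, 0.308]
eef_rot: [0.243, 0.925, 0.279, 0.088]
ft_force: [-0.1, -0.7, -0.2]
gripper_width: 0.0699
grasp_force: 0.0
move [ 0.1198  0.0733 -0.0003] rows>=3.4
rot [-0.0013  0.0014 -0.016 ] rows 1 each [-0.0013  0.0014 -0.016 ]
[ 0.6  -0.09 -0.58  2.09  0.49  0.85 -1.24]
```

```bash
python3 jog.py '0.03 0.0183 0 0 0 -0.016 0.07;0.03 0.0183 0 0 0 0 0.07;0.03 0.0183 0 0 0 0 0.07;0.03 0.0183 0 0 0 0 0.07;0 0 0 0 0 0 0.07;0 0 0 0 0 0 0.07'; python3 - <<'E'
from goal import *
p2,R=knob(1.61,.113);legs([p2],R);print(arm.sense()["qpos"].round(2))
E
```

```text
time: 16.42
tool_pos: [0.6316, -0.1804, 0.3462]
eef_rot: [0.243, 0.921, 0.292, 0.085]
ft_force: [-0.1, 0.3, -0.8]
gripper_width: 0.0701
grasp_force: 0.0
move [-0.0033  0.0027  0.0863] rows>=2.1
rot [-0.0024  0.0003  0.0111] rows 1 each [-0.0024  0.0003  0.0111]
[ 0.52  0.15 -0.64  1.79  0.63  1.03 -1.34]
```

```bash
python3 jog.py '-0.0033 0.0027 0.022 0 0 0.01 0.07;0 0 0.022 0 0 0 0.07;0 0 0.022 0 0 0 0.07;0 0 0.019 0 0 0 0.07;0 0 0 0 0 0 0.07;0 0 0 0 0 0 0.07'; python3 jog.py '0 0 0 0 0 0 0.015;0 0 0 0 0 0 0.015;0 0 0 0 0 0 0.015;0 0 0 0 0 0 0.015;0 0 0 0 0 0 0.015;0 0 0 0 0 0 0.015;0 0 0 0 0 0 0.015' 5; python3 - <<'E'
from goal import *
p2,R=knob(1.61,.113);legs([p2],R)
E
```

```text
time: 16.92
tool_pos: [0.6533, -0.2189, 0.2747]
eef_rot: [0.244, 0.923, 0.286, 0.086]
ft_force: [0.2, -0.2, 1.5]
gripper_width: 0.0697
grasp_force: 0.0
time: 17.5
tool_pos: [0.6545, -0.2185, 0.2761]
eef_rot: [0.244, 0.923, 0.285, 0.087]
ft_force: [0.5, 0.4, 0.3]
gripper_width: 0.0268
grasp_force: 0.0
move [ 0.0011 -0.0009  0.0035] rows>=0.1
rot [ 0.0006 -0.     -0.0036] rows 1 each [ 0.0006 -0.     -0.0036]
```

```bash
python3 jog.py '0 0 0.002 0 0 0 0.015;0 0 0 0 0 0 0.015;0 0 0 0 0 0 0.015'; python3 - <<'E'
from goal import *
p2,R=knob(1.61,.113);legs([p2],R)
# per-row sweep of dtheta about post with TCP at radius .115
d=.1
for n in(d,): print("row", (.115*np.array([np.cos(n)-1,np.sin(n),0])).round(4))
E
```

```text
time: 17.75
tool_pos: [0.6553, -0.2192, 0.2743]
eef_rot: [0.244, 0.923, 0.285, 0.087]
ft_force: [-0.5, 2.6, 3.0]
gripper_width: 0.0219
grasp_force: 5.0
move [ 0.0008 -0.0009  0.0015] rows>=0.0
rot [ 0.0006 -0.0003 -0.0035] rows 1 each [ 0.0006 -0.0003 -0.0035]
row [-0.0006  0.0115  0.    ]
```

```bash
python3 jog.py '-0.0006 -0.0115 0 0 0 -0.1 0.015;-0.0006 -0.0115 0 0 0 -0.1 0.015;-0.0006 -0.0115 0 0 0 -0.1 0.015;-0.0006 -0.0115 0 0 0 -0.1 0.015;-0.0006 -0.0115 0 0 0 -0.1 0.015;-0.0006 -0.0115 0 0 0 -0.1 0.015;0 0 0 0 0 0 0.015;0 0 0 0 0 0 0.015'; python3 - <<'E'
from goal import *
p2,R=knob(1.01,.113);legs([p2],R);print(arm.sense()["qpos"].round(2))
E
```

```text
time: 18.42
tool_pos: [0.6067, -0.184, 0.2413]
eef_rot: [0.259, 0.798, 0.545, 0.011]
ft_force: [-3.2, 1.2, 3.2]
gripper_width: 0.022
grasp_force: 5.0
move [0.0013 0.0003 0.0015] rows>=0.0
rot [ 0.0002  0.0005 -0.0039] rows 1 each [ 0.0002  0.0005 -0.0039]
[ 0.55  0.21 -0.68  1.97  0.79  0.87 -0.96]
```

```bash
python3 jog.py '-0.0006 -0.0115 0 0 0 -0.1 0.015;-0.0006 -0.0115 0 0 0 -0.1 0.015;-0.0006 -0.0115 0 0 0 -0.1 0.015;-0.0006 -0.0115 0 0 0 -0.1 0.015;-0.0006 -0.0115 0 0 0 -0.1 0.015;-0.0006 -0.0115 0 0 0 -0.1 0.015;-0.0006 -0.0115 0 0 0 -0.1 0.015;0 0 0 0 0 0 0.015;0 0 0 0 0 0 0.015'; python3 - <<'E'
from goal import *
p2,R=knob(.31,.113);legs([p2],R);p2,R=knob(0,.113);legs([p2],R);print(arm.sense()["qpos"].round(2))
E
```

```text
time: 19.17
tool_pos: [0.5318, -0.1883, 0.2174]
eef_rot: [0.247, 0.563, 0.785, -0.079]
ft_force: [-2.4, 1.4, 5.4]
gripper_width: 0.0222
grasp_force: 5.0
move [0.0014 0.0011 0.0015] rows>=0.1
rot [-0.0001  0.0012 -0.0054] rows 1 each [-0.0001  0.0012 -0.0054]
move [-0.0042 -0.034   0.0015] rows>=0.8
rot [-3.000e-04  1.200e-03 -3.154e-01] rows 3 each [-1.000e-04  4.000e-04 -1.051e-01]
[ 0.66  0.11 -0.74  2.14  0.77  0.77 -0.27]
```

Passing over the lid freely. Finishing the swing to the stop.

```bash
python3 jog.py '-0.0006 -0.0115 0 0 0 -0.1 0.015;-0.0006 -0.0115 0 0 0 -0.1 0.015;-0.0003 -0.0092 0 0 0 -0.08 0.015;0 0 0 0 0 0 0.015;0 0 0 0 0 0 0.015'; python3 -c "
from goal import *
legs([knob(0,.113)[0]],knob(0,.113)[1]);p,R,s=pose();print((R.T@s['ft_force']).round(1))"
python3 jog.py '0 -0.0015 0 0 0 -0.01 0.015;0 -0.0015 0 0 0 -0.01 0.015;0 -0.0015 0 0 0 0 0.015;0 0 0 0 0 0 0.015;0 0 0 0 0 0 0.015'; python3 -c "
from goal import *
legs([knob(0,.113)[0]],knob(0,.113)[1]);p,R,s=pose();print((R.T@s['ft_force']).round(1))"
```

```text
time: 19.58
tool_pos: [0.5055, -0.2023, 0.2152]
eef_rot: [0.235, 0.447, 0.856, -0.111]
ft_force: [5.7, 2.3, 1.0]
gripper_width: 0.022
grasp_force: 5.0
move [ 0.0013 -0.0042  0.0019] rows>=0.1
rot [ 0.0035  0.0018 -0.035 ] rows 1 each [ 0.0035  0.0018 -0.035 ]
[-1.6  6.  -0.1]
time: 20.0
tool_pos: [0.5027, -0.2046, 0.2153]
eef_rot: [0.234, 0.439, 0.86, -0.113]
ft_force: [10.6, 2.3, -0.4]
gripper_width: 0.0283
grasp_force: 5.0
move [ 0.0016 -0.0006  0.0019] rows>=0.1
rot [ 0.0046  0.0018 -0.0153] rows 1 each [ 0.0046  0.0018 -0.0153]
[-3.6  9.9  2.7]
```

```bash
python3 jog.py '0 0 0 0 0 0 0.015;0 0 0 0 0 0 0.015;0 0 0 0 0 0 0.015;0 -0.001 0 0 0 0 0.015;0 0 0 0 0 0 0.015' 25; python3 -c "
from goal import *
legs([knob(0,.113)[0]],knob(0,.113)[1]);p,R,s=pose();print((R.T@s['ft_force']).round(1))"
```

```text
time: 20.42
tool_pos: [0.5052, -0.2026, 0.2158]
eef_rot: [0.236, 0.437, 0.861, -0.11]
ft_force: [34.1, 7.2, -16.6]
gripper_width: 0.0217
grasp_force: 24.9
move [ 0.0017 -0.0038  0.0024] rows>=0.1
rot [ 0.0123  0.0023 -0.0134] rows 1 each [ 0.0123  0.0023 -0.0134]
[-3.9 31.4 22. ]
```

The knob holds firm against about 30 N with no movement, so the arm is on its stop. Releasing and backing off along the knob axis.

```bash
python3 jog.py '0 0.003 0 0 0 0 0.015;0 0 0 0 0 0 0.015' >/dev/null; python3 jog.py '0 0 0 0 0 0 0.04;0 0 0 0 0 0 0.05;0 0 0 0 0 0 0.06;0 0 0 0 0 0 0.06;0 0 0 0 0 0 0.06;0 0 -0.02 0 0 0 0.06;0 0 -0.03 0 0 0 0.06;0 0 -0.04 0 0 0 0.06;0 0 -0.04 0 0 0 0.06;0 0 0 0 0 0 0.06;0 0 0 0 0 0 0.06'; python3 - <<'E'
from goal import *
w=cam("wrist");im=arm.snapshot("wrist");pickle.dump((w,im),open("w5.pkl","wb"))
x,y,ya,ph,e=np.load("cup.npy");o=np.array([x,y,.135]);u,l,zc=axes(ya);g=cv2.cvtColor(im,cv2.COLOR_BGR2GRAY)
for n,q in(("knobtop",o-.04*u+.14*zc),("knobbase",o-.04*u+.104*zc),("post",o+.075*u+.1*zc),("lid",o+.084*zc)): print(n,proj(w,q)[0].round(1))
q=proj(w,o-.04*u+.14*zc)[0].round().astype(int)
print(g[max(q[1]-40,0):q[1]+60:5,q[0]-50:q[0]+54:4])
E
```

```text
time: 21.5
tool_pos: [0.4632, -0.1519, 0.3291]
eef_rot: [0.235, 0.438, 0.86, -0.115]
ft_force: [-0.0, 0.0, 0.2]
gripper_width: 0.0602
grasp_force: 0.0
knobtop [251.2 187.1]
knobbase [251.2 178.3]
post [252.6 263.4]
lid [251.7 204.7]
[[ 92  95 253 255 255 255 255 255 235 234 235 234 233 232 232 232 230 230
  230 231 235 255 255 254  73  68]
 [ 93  93 190 255 255 255 255 253 234 234 234 166 159 155 164 221 233 232
  231 231 229 255 255 252  76  71]
 [ 93  97 126 255 255 255 255 235 208 171 179 199 215 214 203 182 150 174
  233 231 228 255 255  97  76  68]
 [ 92  98 104 255 255 255 255 167 229 255 205 179 173 168 164 192 204 205
  160 230 234 255 255  77  72  68]
 [155  96 101 255 255 255 255 252 252 188 220 222 222 216 217 219 195 197
  217 199 255 255 255  71  71  71]
 [156 156  98 255 255 255 242 250 244 222 154 141 107  98  95 190 216 220
  246 254 255 255 254  76  75  67]
 [158 159 158 255 255 255 255 231 255 144 147 125 103 100 100  95 137 219
  150 250 238 255 250  71  71  67]
 [101 179 120 255 255 255 246 251 255 144 147 105 109 112 109 103 113 130
  238 255 251 255  81  72  69 
[... 613 characters left out ...]
08 104 101
   83  80  79 125 152 152 155 156]
 [175 116 200 252 252 248 200 192 183 183 114 120 255 255 255 109  97  88
   83  79  77 120 148 156 161 167]
 [143  99 202 198 193 183 199 235 240 250 252 249 255 255 255 153 148  89
   84  82  74 105 185 222  77 128]
 [143  89 228 250 252 246 252 248 233 245 252 250 255 255 255 153 146 149
   86  82  80  85 228 148  57 125]
 [ 93  83 253 252 221 224 225 237 226 228 202 253 255 255 255 230 148 147
  137  79  71  69  66  69  59  56]
 [ 83  83 232 229 236 240 238 239 240 240 240 237 255 255 255 250 240 150
  146 140 147 142  71  76  53  49]
 [ 79  83 242 243 242 242 237 241 239 237 237 238 255 255 255 249 250 230
  148 145 145 143 140  88  57  50]]
```

```bash
python3 - <<'E'
from goal import *
w,im=pickle.load(open("w5.pkl","rb"));g=cv2.cvtColor(im,cv2.COLOR_BGR2GRAY)
for r in range(196,275,6):
    b=g[r]>243;i=j=253
    while b[i-1]:i-=1
    while b[j+1]:j+=1
    print(r,i,j,(i+j)/2,end=" | ")
x,y,ya,ph,e=np.load("cup.npy");o=np.array([x,y,.135]);u,l,zc=axes(ya)
for th in(0,.05,.1):
    r=-np.cos(th)*u+np.sin(th)*l;print(th,[proj(w,o+.075*u+.1*zc+d*r)[0].round(1).tolist() for d in(0,.05,.1)])
E
```

```text
196 247 260 253.5 | 202 247 260 253.5 | 208 253 253 253.0 | 214 247 253 250.0 | 220 247 259 253.0 | 226 247 259 253.0 | 232 247 259 253.0 | 238 247 259 253.0 | 244 247 269 258.0 | 250 247 264 255.5 | 256 253 253 253.0 | 262 253 253 253.0 | 268 253 253 253.0 | 274 253 253 253.0 | 0 [[252.6, 263.4], [252.0, 228.0], [251.4, 189.6]]
0.05 [[252.6, 263.4], [254.0, 228.0], [255.6, 189.6]]
0.1 [[252.6, 263.4], [256.0, 228.1], [259.7, 189.9]]
```

The arm's centreline matches θ≈0.02 by image, which agrees with the hard stop, and the gripper is clear. Handing in.

```bash
python3 -c "
from workcell import arm
print(arm.sign_off())"
```

```text
the job is handed in; nothing more can be done
None
```

I handed the job in at about 21.5 s: the tall canister is seated flat to flat at full depth in the drive cup, and the hold-down arm is on its stop over the lid (about 0.02 rad by image). The sign-off returned no verdict.

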